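Find the release notch of the slide case and press it open

TASK

Open the latch of the white slide case with a fingertip: touch down on the grey ledge along its front at the end with the blue dot, then find the hidden notch by feeling your way along it with a light touch. Press the release key inside the notch all the way down so that the black lid pops ajar and stays so, then take the hand away. Leave the lid and everything else on the table alone, and pick nothing up.

Things in the scene. Friction and masses are not known exactly. Their poses are not given: they have to be found in the camera images.
- case: white slide case, fixed to the table, 230 mm deep (x) by 340 mm wide (y); origin on the table under its centre, x pointing away from the ledge to the lid's hinge, y along the ledge, z up. Lid (x above -65 mm) and the white corner blocks at both ends of the ledge (y beyond 80 mm either way) top out about 4 mm higher than the ledge
- ledge_mid (a point): mid-length of the grey ledge's top, at x = -90, y = 0, z = 50 mm in the case's frame, same axes. The ledge is flat, 160 mm long (y), 46 mm deep (x). Somewhere in it is a notch 40 mm long in y, across its whole depth, nearly the same grey; its centre, from y = -30 to +55 mm, is not given: find it. On its floor, 10 mm down, is the release key, which fills the notch
- dot (a point): blue dot, 18 mm across, on top of the white corner block at the -y end of the ledge, at x = -90, y = -95, z = 54 mm in the case's frame, 15 mm outside the end of the grey ledge
- key (a joint): how far the release key is pressed down, 0 (up, its top 10 mm below the ledge) to 0.008 m (fully down, top 18 mm below the ledge). It gives way at about 8 to 9 N, stays where it is left, and raises the lid as it goes down: 0.08 rad when fully down
- lid: black flat lid of the case, 178 x 340 x 7 mm; origin at its hinge line, on the far side of the case, 46 mm above the table; it reaches from there along its own -x. Its z axis is vertical when shut; pressing the key fully down tilts it by 0.08 rad, lifting its front edge by about 14 mm
- dropper: amber dropper bottle, 32 mm across, 85 mm tall; origin under its centre
- jar: glass specimen jar with a green lid, 52 mm across, 70 mm tall; origin under its centre
- dish: closed glass petri dish, 92 mm across, 18 mm tall; origin under its centre
- objective: steel microscope objective standing on end, 30 mm across, 42 mm tall; origin under its centre
- slidebox: yellow slide box, 85 x 32 x 30 mm tall; origin under its centre, x along its length
- brush: flat dusting brush lying down, 150 mm long; origin at the underside of its middle, x along its length

How it is judged:
On the way, in this order (a step that is already met when the one before it is completed fails the run):
1. a fingertip touches the case at the blue-dot end of the ledge (grasp point within 50 mm of the dot, level), the key still up (contact force between the fingers and case above 0.3 N and horizontal distance between the grasp point and dot below 0.05 m and value of joint key below 0.002 m), for 0.05 s.
2. the key is pressed down by the fingers (contact force between the fingers and case above 1 N and value of joint key above 0.0065 m), for 0.05 s.
At the end, for the whole second after the job is handed in: the key stays at least 6 mm down (of 8), the lid stands ajar by more than 0.05 rad, and no loose thing is more than 20 mm from where it began (value of joint key above 0.006 m and angle between lid's own z axis and vertical above 0.05 rad and distance of each of dropper, jar, dish, objective, slidebox, brush from where it was at the start of the episode below 0.02 m); the robot touches nothing.
It fails at once if the case is pressed too hard (over 45 N) (contact force between the fingers and case above 45 N).
It fails at once if the lid is pushed or pried (over 4 N) (contact force between any of the fingers, the arm and lid above 4 N).
It fails at once if a loose thing is moved or lifted by more than 30 mm (distance of any of dropper, jar, dish, objective, slidebox, brush from where it was at the start of the episode above 0.03 m).
It also fails if it takes over 51 s, if anything falls off the work surface, if the arm or the gripper's body presses on something with over 40 N, if the wrist force passes 120 N, or if a joint passes its speed limit or range.

ROBOT

A 7-joint arm with a two-finger parallel gripper is mounted at the origin on the work surface. World frame = base frame: x ahead of the robot, y to its left, z up, the work surface at z = 0. Lengths are in m, angles in rad, forces in N, time in s.
With the tool pointing down it reaches from about 0.4 to 0.85 m from the base axis. Payload 10.4 kg.
Tool frame: the origin (TCP) lies between the finger pads; the fingertips stand ahead of it and the grasp point (between the pads) lies 5 mm behind it (manip.tip_extent is the z of the fingertips in the tool frame, in m); z points along the fingers, y is the line along which they close (so a half turn about z gives the same grasp; the last joint's range is limited). The gripper opens to 85 mm and grips with 20 to 120 N. Pads are 22 mm wide; open, the fingers measure 114 mm over their backs; the gripper's body (76 mm by 85 mm) begins 54 mm behind the grasp point. The pads swing forward as they close: fully open they stand 13 mm farther back than shut.
Start: joints at [1.227, 0.332, -0.065, 1.46, 0.022, 1.35, -0.088], TCP at [0.197, -0.593, 0.245] pointing down, gripper open.
Joint ranges: [-2.6, 2.6], [-0.5, 2.12], [-1.47, 1.34], [0.16, 2.42], [-1.27, 4.41], [0.06, 2.06], [-2.6, 2.6]. Speed limits (rad/s): [2.22, 2.22, 2.79, 2.79, 3.14, 3.14, 3.14].

INTERFACE

Orientations are given as a unit quaternion [x, y, z, w].
In Python, from workcell import status, viewer, manip gives the robot as it stands.
- The arm moves only by the tool play_rows, never from a script. Its argument "plan" is one flat list of numbers, 7 for each row, row after row: the turn, a rotation vector about the tool's x, y, z in degrees, then the shift along the tool's x, y, z in m, then the opening, from 0 (shut) to 1 (fully open). In form: [ax, ay, az, dx, dy, dz, grip, ax, ay, az, dx, dy, dz, grip, ...]. A call has 1 to 20 rows; each row is the pose to reach, as a shift and turn from the pose commanded when the call began, along the tool's axes at that moment; what a row does not reach only later rows make up. A row lasts 1/8 s, in which the tool goes at most 62.5 mm and 10.7 degrees, less where a joint would pass 70% of its speed; a pose out of reach is approached as far as the arm can. A call with a gripper value outside its range is refused whole. The fingers move at their own pace and stop on an object; "squeeze" is the grip in N (left out, the last holds). Time passes only in rows, so rows that repeat a pose let the fingers close. It gives the time, the measured TCP pose, the force, the opening and the grip force at its end, in the units of the state.
- status.get_obs(): the state, without advancing time (a new reading comes with each control period).
- viewer.camera(name): name is "scene" or "side" or "wrist"; returns the picture (400x640x3 uint8, red, green, blue); there is no depth.
- viewer.camera_model(name): a dict with "fx", "fy", "cx", "cy" (pixels), "R" (3x3) and "t" (3): a world point X has camera coordinates R X + t. Camera axes: x right, y down, z forward; pixel columns grow to the right and rows downward; lengths in m; the calibration is good to about 2 mm. A picture is of the moment at which its call begins: read the wrist's pose just before it. camera_model takes no time and is no camera call; for the wrist camera it gives the pose at the moment of the call.
- manip.hand_in(): hands the job in; it is judged then, once.
The state is a dict: "clock": time; "joint_pos": joint angles; "joint_velocities": joint speeds; "tau": joint torques, N m; "position": TCP position; "ee_rot": TCP orientation; "ft_force": force on the tool from outside, world axes, zero at the start; "torque": the same for the moment, N m; "grip_width": opening from 0.0 (shut) to 1.0 (fully open); "grasp_force": force on a finger pad.
Only numpy, scipy, OpenCV 4.12 (cv2) and the standard library are available. Lean on these libraries where they do the work, as an engineer would, in place of code of your own. Each camera call takes 0.05 s, during which the arm holds its last target. There are 200 camera calls.

## Working session

There is one attempt and no reset: what is moved stays moved. The work goes in short steps, Python scripts to look and compute and a tool call to move; the robot and the scene stay as the last step left them, time stands still between calls to the robot, and variables do not carry over. Pictures are saved under pics/ and viewed, at most 10 in all, crops included, and the job is handed in when it is done.

Besides the shell and the picture viewer there is one more tool, called in YAML: its name, and indented under it one key for each argument. play_rows: Moves the arm, as the interface text tells. Its arguments: {"type":"object","properties":{"plan":{"type":"array","items":{"type":"number"}},"squeeze":{"type":"number"}},"required":["plan"]}

```bash
mkdir -p pics
python3 - <<'E'
from workcell import status, viewer, manip
import cv2
o=status.get_obs();print({k:o[k] for k in('clock','position','ee_rot','ft_force','grip_width')},manip.tip_extent)
for n in('scene','side'):
    im=viewer.camera(n);cv2.imwrite(f'pics/{n}0.png',im[:,:,::-1]);m=viewer.camera_model(n);print(n,m)
E
```

```text
{'clock': 0.0, 'position': array([ 0.19695671, -0.592774  ,  0.24450378]), 'ee_rot': array([ 9.87166155e-01,  1.59694872e-01, -1.53761594e-04, -7.11146976e-04]), 'ft_force': array([ 0.47580552, -0.54656221,  0.77898231]), 'grip_width': 0.999033293572497} 0.014
scene {'fx': 408.58129354066955, 'fy': 408.58129354066955, 'cx': 322.70027851370975, 'cy': 198.21846204113496, 'R': array([[ 0.10603881,  0.99435427,  0.003918  ],
       [ 0.82695215, -0.08599747, -0.55565689],
       [-0.55218286,  0.06216119, -0.83140247]]), 't': array([-0.1027116 , -0.41239787,  1.267786  ])}
side {'fx': 410.24843186712343, 'fy': 410.24843186712343, 'cx': 328.36345136141114, 'cy': 203.79767382855294, 'R': array([[-0.90948061, -0.41574405, -0.0013767 ],
       [-0.29870034,  0.65573219, -0.69339267],
       [ 0.28917663, -0.63021598, -0.7205586 ]]), 't': array([0.53825535, 0.19190591, 0.85548743])}
```

View pics/scene0.png

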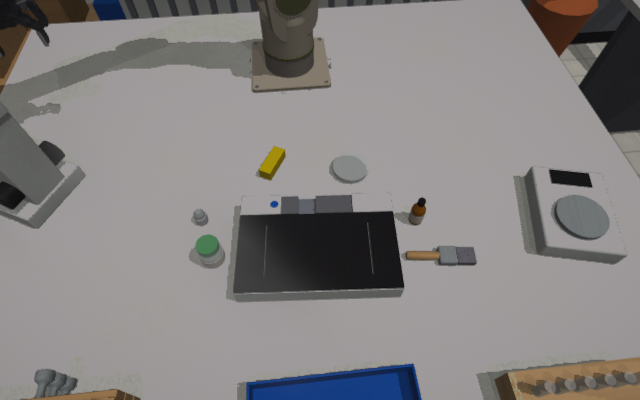

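View pics/side0.png

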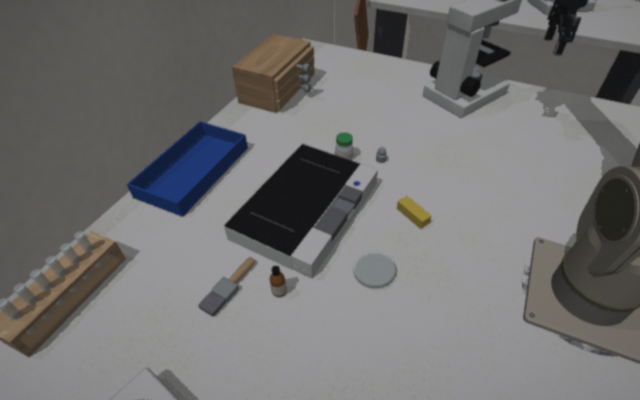

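The scene view shows the blue dot at about (274,204). The grey ledge spans columns 281–352, with a slightly different patch at about 299–315, and the black lid lies below it. The side view agrees, with the dot at (357,183). Next I'll cast rays onto the z = 54 mm plane.

```bash
cat > h.py <<'E'
import numpy as np, cv2
from workcell import status, viewer, manip
def cast(m,uv,z):
    uv=np.atleast_2d(uv).astype(float); R,t=m['R'],m['t']
    d=np.c_[(uv[:,0]-m['cx'])/m['fx'],(uv[:,1]-m['cy'])/m['fy'],np.ones(len(uv))]@R
    c=-R.T@t
    return c+d*((z-c[2])/d[:,2])[:,None]
E
python3 - <<'E'
from h import *
from scipy.spatial.transform import Rotation as Ro
rois={'scene':((225,185,410,300),(265,198,284,212)),'side':((220,140,385,265),(348,176,366,190))}
for n,(L,D) in rois.items():
    im=cv2.imread(f'pics/{n}0.png').astype(int);m=viewer.camera_model(n)
    b=im[...,0]-im[...,2]; w=np.zeros(b.shape);w[D[1]:D[3],D[0]:D[2]]=np.clip(b[D[1]:D[3],D[0]:D[2]]-40,0,None)
    v,u=np.nonzero(w); ww=w[v,u]; uv=(np.average(u,weights=ww),np.average(v,weights=ww))
    dot=cast(m,uv,.054)[0]
    k=np.zeros(b.shape,np.uint8);k[L[1]:L[3],L[0]:L[2]]=(im.max(2)<60)[L[1]:L[3],L[0]:L[2]]
    k=cv2.morphologyEx(k,cv2.MORPH_OPEN,np.ones((5,5)))
    c=max(cv2.findContours(k,0,1)[0],key=cv2.contourArea)
    P=cast(m,c[:,0],.053)[:,:2]
    r=cv2.minAreaRect((P*1000).astype(np.float32));print(n,uv,dot,r)
    print(cv2.boxPoints(r).round(0).tolist())
im=cv2.imread('pics/scene0.png').mean(2);m=viewer.camera_model('scene')
for v in (203,206,209): print(v,im[v,276:360].astype(int).tolist())
for u in (281,299,315,352):print(u,cast(m,(u,205),.05))
o=status.get_obs();print(Ro.from_quat(o['ee_rot']).as_matrix().round(4).tolist())
E
```

```text
scene (np.float64(273.90851063829786), np.float64(203.62170212765957)) [ 0.54289879 -0.06518806  0.054     ] ((665.0888671875, 22.308761596679688), (335.38916015625, 179.37086486816406), 85.87281799316406)
[[564.0, -138.0], [742.0, -151.0], [767.0, 183.0], [588.0, 196.0]]
side (np.float64(356.2838137472284), np.float64(183.05764966740577)) [ 0.54560973 -0.06531343  0.054     ] ((664.735595703125, 22.365447998046875), (339.8312683105469, 175.01902770996094), 85.71566009521484)
[[565.0, -141.0], [739.0, -154.0], [765.0, 185.0], [590.0, 198.0]]
203 [71, 71, 143, 158, 158, 104, 83, 82, 82, 82, 83, 83, 83, 82, 83, 83, 82, 82, 82, 82, 82, 82, 82, 95, 99, 98, 99, 99, 98, 98, 97, 98, 99, 98, 97, 97, 98, 97, 75, 66, 78, 82, 82, 81, 82, 83, 82, 82, 82, 81, 82, 82, 81, 82, 82, 82, 81, 81, 82, 81, 81, 81, 81, 81, 81, 82, 81, 81, 81, 81, 81, 81, 81, 81, 81, 64, 137, 157, 159, 158, 159, 158, 159, 159]
206 [97, 138, 156, 159, 143, 98, 83, 83, 83, 83, 83, 82, 83, 82, 82, 83, 82, 82, 82, 82, 82, 82, 81, 95, 99, 99, 99, 99, 98, 99, 98, 98, 99, 98, 98, 97, 97, 97, 75, 59, 77, 82, 82, 82, 81, 81, 82, 82, 82, 81, 82, 81, 82, 81, 81, 81, 81, 82, 82, 81, 81, 81, 80, 81, 81, 81, 81, 81, 81, 81, 81, 80, 81, 81, 81, 63, 112, 152, 158, 159, 158, 158, 158, 159]
209 [159, 158, 159, 159, 134, 94, 83, 82, 83, 82, 83, 82, 83, 82, 83, 82, 83, 82, 82, 82, 82, 82, 82, 96, 98, 98, 98, 98, 99, 99, 99, 99, 99, 98, 99, 97, 96, 75, 68, 62, 78, 82, 82, 82, 82, 82, 82, 82, 82, 81, 82, 82, 81, 81, 81, 81, 81, 81, 81, 81, 81, 81, 81, 80, 81, 81, 80, 82, 81, 81, 81, 81, 81, 81, 81, 81, 78, 147, 159, 158, 158, 159, 159, 158]
281 [[ 0.54562597 -0.04970658  0.05      ]]
299 [[ 0.54982932 -0.0093237   0.05      ]]
315 [[0.55356708 0.02658611 0.05      ]]
352 [[0.56221587 0.10967778 0.05      ]]
[[0.949, 0.3154, -0.0004], [0.3154, -0.949, 0.0011], [-0.0001, -0.0012, -1.0]]
```

Both views agree on the case pose:

| Quantity | Value |
|---|---|
| Case yaw | −4.3° |
| Dot | (0.544, −0.065) |
| ledge_mid | (0.551, 0.0295) |
| Likely notch centre (image only) | case y ≈ −20 mm |

I'll move above case y = −60 with the gripper shut and tool y along the ledge.

play_rows:
  plan: [0,0,22.7,0.51,-0.424,0,0,0,0,22.7,0.51,-0.424,0,0,0,0,22.7,0.51,-0.424,0,0,0,0,22.7,0.51,-0.424,0,0,0,0,22.7,0.51,-0.424,0,0,0,0,22.7,0.51,-0.424,0,0,0,0,22.7,0.51,-0.424,0,0,0,0,22.7,0.51,-0.424,0,0,0,0,22.7,0.51,-0.424,0,0,0,0,22.7,0.51,-0.424,0,0,0,0,22.7,0.51,-0.424,0,0,0,0,22.7,0.51,-0.424,0,0,0,0,22.7,0.51,-0.424,0.13,0,0,0,22.7,0.51,-0.424,0.13,0,0,0,22.7,0.51,-0.424,0.13,0,0,0,22.7,0.51,-0.424,0.13,0]
  squeeze: 30

```text
clock: 2.1
position: [0.5481, -0.0304, 0.117]
ee_rot: [0.999, -0.038, 0.001, 0.0]
ft_force: [-0.0, 0.5, 0.1]
grip_width: 0.001
grasp_force: 0.0
```

Run:
```python
from h import *
from scipy.spatial.transform import Rotation as Ro
o=status.get_obs();print(o['clock'],o['position'],o['ft_force'],o['grip_width'],Ro.from_quat(o['ee_rot']).as_matrix().round(4).tolist())
print(viewer.camera_model('wrist'))
cv2.imwrite('pics/w1.png',viewer.camera('wrist')[:,:,::-1])
```

```text
2.1 [ 0.54808744 -0.03038381  0.11701699] [-0.00968395  0.51040724  0.10698096] 0.0009112863356842088 [[0.9971, -0.0759, 0.0012], [-0.0759, -0.9971, -0.0002], [0.0012, 0.0001, -1.0]]
{'fx': 282.6071995100372, 'fy': 282.6071995100372, 'cx': 316.2782275608054, 'cy': 199.94035890954953, 'R': array([[-7.62463037e-02, -9.97088958e-01, -3.33565175e-04],
       [-9.61982772e-01,  7.34737744e-02,  2.63041347e-01],
       [-2.62251114e-01,  2.03768143e-02, -9.64784504e-01]]), 't': array([0.01197568, 0.53091588, 0.39915049])}
```

View pics/w1.png

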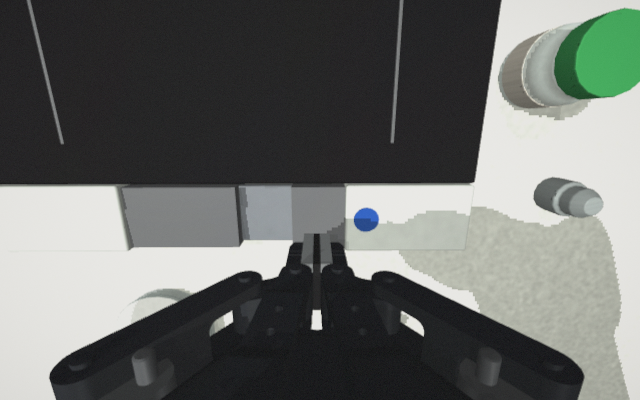

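The wrist view shows the dot at (366,219), the ledge, and a lighter patch at columns 238–291. The shut fingers sit over the dot end of the ledge. I'll lower to just above it and then feel for contact.

play_rows:
  plan: [0,0,0,0,0,0.03,0,0,0,0,0,0,0.045,0,0,0,0,0,0,0.049,0,0,0,0,0,0,0.049,0]

```text
clock: 2.65
position: [0.5479, -0.03, 0.0672]
ee_rot: [0.999, -0.038, 0.001, 0.0]
ft_force: [-0.2, 0.5, -0.0]
grip_width: 0.003
grasp_force: 0.0
```

play_rows:
  plan: [0,0,0,0,0,0.001,0,0,0,0,0,0,0.002,0,0,0,0,0,0,0.003,0]

```text
clock: 3.02
position: [0.5477, -0.03, 0.0641]
ee_rot: [0.999, -0.038, 0.0, 0.0]
ft_force: [-6.3, -0.7, 14.7]
grip_width: -0.002
grasp_force: 7.6
```

Contact at TCP z ≈ 0.064 with 15 N, which is firmer than I want. I'll ease off to a light touch.

play_rows:
  plan: [0,0,0,0,0,-0.0006,0,0,0,0,0,0,-0.0006,0]

```text
clock: 3.28
position: [0.5476, -0.0299, 0.0642]
ee_rot: [0.999, -0.038, 0.0, 0.0]
ft_force: [-0.9, -0.3, 4.5]
grip_width: 0.005
grasp_force: 1.9
```

play_rows:
  plan: [0,0,0,0,-0.003,0,0,0,0,0,0,-0.006,0,0,0,0,0,0,-0.009,0,0,0,0,0,0,-0.012,0,0,0,0,0,0,-0.012,0]

```text
invalid input
```

play_rows:
  plan: [0,0,0,0,-0.003,0,0,0,0,0,0,-0.006,0,0,0,0,0,0,-0.009,0,0,0,0,0,0,-0.012,0,0,0,0,0,0,-0.012,0]

```text
invalid input
```

play_rows:
  plan: [0,0,0,0,-0.003,0,0,0,0,0,0,-0.006,0,0,0,0,0,0,-0.006,0]

```text
invalid input
```

play_rows:
  plan: [0,0,0,0,-0.003,0,0,0,0,0,0,-0.006,0,0,0,0,0,0,-0.006,0]

```text
invalid input
```

The rows were one number short, so the calls were refused. I'll resend them corrected.

play_rows:
  plan: [0,0,0,0,-0.003,0,0,0,0,0,0,-0.006,0,0,0,0,0,0,-0.009,0,0,0,0,0,0,-0.012,0,0,0,0,0,0,-0.012,0,0]

```text
clock: 3.9
position: [0.5486, -0.0177, 0.0642]
ee_rot: [0.999, -0.038, 0.0, 0.0]
ft_force: [-0.3, -1.4, 5.1]
grip_width: 0.003
grasp_force: 2.7
```

play_rows:
  plan: [0,0,0,0,-0.003,0,0,0,0,0,0,-0.006,0,0,0,0,0,0,-0.009,0,0,0,0,0,0,-0.012,0,0,0,0,0,0,-0.012,0,0]

```text
clock: 4.53
position: [0.5488, -0.0051, 0.0635]
ee_rot: [0.999, -0.037, -0.0, -0.0]
ft_force: [-1.4, -0.3, 0.4]
grip_width: -0.0
grasp_force: 0.0
```

Contact is lost at y ≈ −0.005: z drops and the force goes to about 0. That matches the near notch edge seen in the image. I'll move on to mid-notch and check it's still free there.

play_rows:
  plan: [0,0,0,0,-0.003,0,0,0,0,0,0,-0.006,0,0,0,0,0,0,-0.009,0,0,0,0,0,0,-0.012,0,0,0,0,0,0,-0.014,0,0,0,0,0,0,-0.014,0,0]

```text
clock: 5.28
position: [0.5503, 0.0082, 0.0639]
ee_rot: [0.999, -0.038, 0.0, -0.0]
ft_force: [-0.4, -0.5, -0.1]
grip_width: 0.001
grasp_force: 0.0
```

play_rows:
  plan: [0,0,0,0,0,0.002,0,0,0,0,0,0,0.004,0,0,0,0,0,0,0.006,0,0,0,0,0,0,0.006,0]

```text
clock: 5.78
position: [0.5501, 0.0079, 0.0577]
ee_rot: [0.999, -0.038, -0.0, 0.0]
ft_force: [0.5, -0.3, -0.4]
grip_width: 0.002
grasp_force: 0.0
```

play_rows:
  plan: [0,0,0,0,0,0.0015,0,0,0,0,0,0,0.003,0,0,0,0,0,0,0.0045,0,0,0,0,0,0,0.006,0,0,0,0,0,0,0.0075,0,0,0,0,0,0,0.009,0,0,0,0,0,0,0.009,0]

```text
clock: 6.65
position: [0.5503, 0.008, 0.0493]
ee_rot: [0.999, -0.038, 0.0, 0.0]
ft_force: [-2.2, -0.2, 5.1]
grip_width: -0.002
grasp_force: 2.6
```

play_rows:
  plan: [0,0,0,0,0,0.001,0,0,0,0,0,0,0.002,0,0,0,0,0,0,0.0025,0,0,0,0,0,0,0.0025,0]

```text
clock: 7.15
position: [0.5503, 0.0079, 0.0468]
ee_rot: [0.999, -0.038, 0.0, 0.0]
ft_force: [-1.9, -0.1, 6.3]
grip_width: -0.0
grasp_force: 3.2
```

The key is giving way and is about 7.4 mm down. I'll press on to the stop.

play_rows:
  plan: [0,0,0,0,0,0.0005,0,0,0,0,0,0,0.001,0,0,0,0,0,0,0.001,0]

```text
clock: 7.52
position: [0.5503, 0.0079, 0.0461]
ee_rot: [0.999, -0.038, 0.0, 0.0]
ft_force: [-4.6, -0.6, 8.1]
grip_width: 0.004
grasp_force: 4.6
```

play_rows:
  plan: [0,0,0,0,0,0.0005,0,0,0,0,0,0,0.0005,0]

```text
clock: 7.78
position: [0.5503, 0.0079, 0.046]
ee_rot: [0.999, -0.038, 0.0, 0.0]
ft_force: [-5.9, 0.1, 14.2]
grip_width: -0.001
grasp_force: 7.2
```

The force is rising with no further travel, so the key is at its stop. Withdrawing straight up.

play_rows:
  plan: [0,0,0,0,0,-0.005,0,0,0,0,0,0,-0.015,0,0,0,0,0,0,-0.035,0,0,0,0,0,0,-0.07,0,0,0,0,0,0,-0.12,0,0,0,0,0,-0.12,-0.15,0,0,0,0,0,-0.12,-0.15,0,0,0,0,0,-0.12,-0.15,0,0,0,0,0,-0.12,-0.15,0]

```text
clock: 8.9
position: [0.5594, 0.1274, 0.1957]
ee_rot: [0.999, -0.038, 0.0, 0.0]
ft_force: [-0.2, -0.7, -0.2]
grip_width: -0.001
grasp_force: 0.0
```

Run:
```python
from h import *
a=viewer.camera('side')[:,:,::-1];b=cv2.imread('pics/side0.png')
cv2.imwrite('pics/s2.png',cv2.resize(np.vstack([b[120:330,180:480],a[120:330,180:480]]),None,fx=1.4,fy=1.4))
```

```text
(no output)
```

View pics/s2.png

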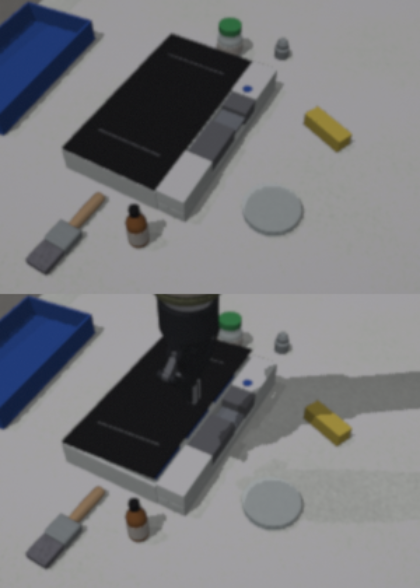

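The after picture (lower half) shows the key sunk in the notch and a gap along the lid's front edge, so it's ajar. The loose things are where they were and the hand is clear.

```bash
python3 -c "
from workcell import manip
print(manip.hand_in())"
```

```text
the job is handed in; nothing more can be done
None
```

I felt out the notch along the ledge, pressed the key to its stop so the lid stood ajar in the last picture, left the loose things unmoved, took the hand away and handed the job in; it returned no verdict.

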